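Clear the tub lid, sort the tools, hold the lid open

ROBOT

A 6-joint arm with a two-finger parallel gripper is mounted at the origin on the work surface. World frame = base frame: x ahead of the robot, y to its left, z up, the work surface at z = 0. Lengths are in m, angles in degrees, forces in N, time in s.
With the tool pointing down it reaches from about 0.4 to 0.825 m from the base axis. Payload 7 kg.
Tool frame: the origin (TCP) lies at the centre of the arm's flange, where the gripper is bolted on; the fingertips stand 178 mm ahead of it and the grasp point (between the pads) lies 159 mm ahead of it (ctrl.hold_point_z is the distance from the TCP to the grasp point, in m); z points along the fingers, y is the line along which they close (so a half turn about z gives the same grasp; the last joint's range is limited). The gripper opens to 88 mm and grips with 3 to 60 N. Pads are 19 mm wide; open, the fingers measure 130 mm over their backs; the gripper's body (78 mm by 193 mm) begins 47 mm behind the grasp point.
Start: joints at [87.439, 20.546, 0.682, 0, -70.136, -16.507], TCP at [0.221, 0.638, 0.405] pointing down, gripper open.
Joint ranges: [-176.03, 176.03], [-82.01, 121.73], [-58.28, 71.71], [-173.87, 95.51], [-174.79, -0.11], [-173.66, 173.66]. Speed limits (degrees/s): [136.94, 136.94, 172.46, 180, 180, 180].

INTERFACE

Orientations are given as [roll, pitch, yaw] about the fixed x, y, z axes, in that order (R = Rz(yaw) Ry(pitch) Rx(roll)).
In Python, from plant import ctrl gives the robot as it stands.
- The arm moves only by the shell command python3 -m inch 'ROWS'. ROWS is JSON, one flat list of numbers, 7 for each row, row after row: the closure, from 0 (fully open) to 1 (shut), then the shift along the tool's x, y, z in mm, then the turn, a rotation vector about the tool's x, y, z in degrees. In form: [hand, x, y, z, wx, wy, wz, hand, x, y, z, wx, wy, wz, ...]. A call has 1 to 5 rows; each row is the pose to reach, as a shift and turn from the pose commanded when the call began, along the tool's axes at that moment; what a row does not reach only later rows make up. A row lasts 1/10 s, in which the tool goes at most 50 mm and 8.59 degrees, less where a joint would pass 70% of its speed; a pose out of reach is approached as far as the arm can. A call with a gripper value outside its range is refused whole. The fingers move at their own pace and stop on an object; the grip force is fixed at half the most. Time passes only in rows, so rows that repeat a pose let the fingers close. It gives the time, the measured TCP pose, the force, the opening and the grip force at its end, in the units of the state.
- ctrl.get_obs(): the state, without advancing time (a new reading comes with each control period).
- ctrl.snapshot(name): name is "scene" or "top"; returns a dict with "frame" (400x640x3 uint8, red, green, blue), "K" (3x3 intrinsics, pixels), "k1" (the pictures are not rectified: a ray, as slopes to the right and down, at radius r is drawn at 1 + k1 r^2 times it, then the intrinsics apply), "R" (3x3) and "t" (3): a world point X has camera coordinates R X + t. Camera axes: x right, y down, z forward; pixel columns grow to the right and rows downward; lengths in m; the calibration is good to about 2 mm. A picture is of the moment at which its call begins. There is no depth.
- ctrl.close_job(): hands the job in; it is judged then, once.
Trained networks look in a picture, given as the dict that the camera call returned (one of the last four; its "shot" number tells which), for a name from the list of things; names that differ only in an ending like _2 or _b are one class to them, and where a whole thing is asked for, a point or a joint stands for the part that bears it (a point fixed in the world has none). Each returns a list of dicts, best first, with "p" (0 to 1); they miss things now and then, are a little off and sometimes report something else, mostly with a low value. They report only what shows in the picture. A call takes as long as a camera call. They do not tell look-alikes from the thing itself.
- ctrl.recognise(picture, thing): "location" ([x, y, z] in m, in world coordinates, good to about 4 mm: the middle of the surface that is visible of it).
- ctrl.trace(picture, thing): "pixels" (400x640 bool, what is visible of it).
- ctrl.mark_of(picture, thing): "location" ([x, y, z] in m, in world coordinates, good to about 4 mm: a listed point, or the origin of a listed thing).
The state is a dict: "clock": time; "joint_pos": joint angles; "qvel": joint speeds; "tau": joint torques, N m; "tool_pos": TCP position; "orientation": TCP orientation; "force": force on the tool from outside, world axes, zero at the start; "moment": the same for the moment, N m; "opening": finger opening in m; "gripper_force": force on a finger pad.
Only numpy, scipy, OpenCV 4.12 (cv2) and the standard library are available. Lean on these libraries where they do the work, as an engineer would, in place of code of your own. Each camera call takes 0.05 s, during which the arm holds its last target. There are 200 camera calls.

TASK

The pasta tools have been left on the lid of the storage tub: put the two brass stamps in the steel tray and the wooden spatula in the wooden tray, and only then lift the tub's hinged lid by its yellow tab and hold it 60 degrees open (0 is shut) so that I can reach in. The lid falls shut by itself, so finish still holding it there with the fingers, steady, and do not let go or prop it; leave the bowl and the ramekin where they are.

Things in the scene. Friction and masses are not known exactly. Their poses are not given: they have to be found in the camera images.
- lid (a joint): the blue lid of the storage tub, 186 mm front to back, 288 mm wide, 8 mm thick, about 220 g (varies). Hinge angle in rad: 0 shut (level), grows as its front edge rises, 1.047 is 60 degrees, stop at 1.9. No catch; it turns freely and falls shut from any angle under 90 degrees
- lid_tab (a point): grip point in the yellow tab that juts forward from the middle of the lid's front edge: 22 mm wide (along the hinge line), 12 mm thick, sticking out 48 mm from the lid's edge; this point is 33 mm out from the edge, half-way through the thickness, 217 mm from the hinge line. Its axes are the lid's: y along the hinge line, -x from hinge to tab, z out of the lid's top. With the lid shut the tab is 104 mm above the counter with nothing below it
- lid_hinge (a point): middle of the hinge line, at the rear (+x) top edge of the tub, 100 mm above the counter; same axes as lid_tab (they turn with the lid); y is the hinge line
- tub: pale plastic storage tub, fixed, 180 mm front to back (x) by 280 mm wide (y), 100 mm high; origin under its centre, -x is the tab side, the hinge on +x; the shut lid's top is 108 mm above the counter and the tools lie on it at the start
- round_stamp_center (a point): round ravioli stamp: brass disc 48 mm across and 12 mm thick with an upright round dark wooden knob 24 mm across on it, 46 mm high in all, 120 g; point on its axis, half-way up (23 mm); z up
- square_stamp_center (a point): square ravioli stamp: brass plate 46 x 46 x 12 mm with an upright round dark wooden knob 24 mm across on it, 46 mm high in all, about 130 g (varies); point on its axis, half-way up (23 mm); z up
- spatula_center (a point): light wooden spatula lying flat, 160 mm long, 50 g: handle 110 mm long, 18 mm wide, 16 mm thick, then (towards its +x) a blade 55 mm long, 46 mm wide, 7 mm thick; point in the handle 80 mm from either end of the spatula, 8 mm above its underside; x along the spatula towards the blade, z up
- steel_tray: open steel tray for the stamps, fixed, 240 (x) by 130 (y) mm, 45 mm high, walls 4 mm, floor about 4 mm; origin under its centre
- wood_tray: open wooden tray for the spatula, fixed, 240 (x) by 130 (y) mm, 45 mm high, walls 6 mm, floor about 6 mm; origin under its centre
- bowl_center (a point): white porcelain bowl, 170 mm across, 70 mm high, bystander; point on its axis 35 mm up
- ramekin_center (a point): bronze-coloured aluminium ramekin, 90 mm across, 45 mm high, bystander; point on its axis 22 mm up
Mind the look-alikes: they are no part of the job. Of the things shaped like the part that bears spatula_center, the wooden one is meant.

How it is judged:
By the outcome, as a careful person would: the job done as asked, in the order asked, and still so for the second after the job is handed in, while the arm keeps its last pose, push and grip.
It also fails if it takes over 72 s, if anything falls off the work surface, if the arm or the gripper's body presses on something with over 40 N, if the wrist force passes 120 N, or if a joint passes its speed limit or range.

## Working session

There is one attempt and no reset: what is moved stays moved. The work goes in short steps, Python scripts to look and compute and a shell command to move; the robot and the scene stay as the last step left them, time stands still between calls to the robot, and variables do not carry over. Pictures are saved under pics/ and viewed, at most 10 in all, crops included, and the job is handed in when it is done.

```bash
mkdir -p pics; ls; cat > h.py <<'E'
import numpy as np, cv2
from plant import ctrl
from scipy.spatial.transform import Rotation as Ro
def save(s,n,crop=None,z=1):
    f=s["frame"][...,::-1]
    if crop: a,b,c,d=crop; f=f[b:d,a:c]
    cv2.imwrite("pics/"+n,cv2.resize(np.ascontiguousarray(f),None,fx=z,fy=z,interpolation=cv2.INTER_CUBIC))
def proj(s,X):
    c=s["R"]@np.array(X)+s["t"]; p=c[:2]/c[2]; p=p*(1+s["k1"]*(p@p)); return (s["K"]@[*p,1])[:2]
def ray(s,u,v,z):
    q=np.linalg.solve(s["K"],[u,v,1])[:2]; p=q.copy()
    for _ in range(20): p=q/(1+s["k1"]*(p@p))
    R=np.array(s["R"]);o=-R.T@s["t"]; d=R.T@[*p,1]; return o+d*(z-o[2])/d[2]
def pose():
    o=ctrl.get_obs(); return np.array(o["tool_pos"]),Ro.from_euler("xyz",o["orientation"],degrees=True)
E
python3 - <<'E'
from h import *
np.set_printoptions(precision=4,suppress=True)
o=ctrl.get_obs(); print(o, ctrl.hold_point_z)
S={n:ctrl.snapshot(n) for n in("scene","top")}
for n in S: save(S[n],n+"0.png")
for n in S:
  print(n)
  for t in "lid_tab lid_hinge tub round_stamp_center square_stamp_center spatula_center steel_tray wood_tray bowl_center ramekin_center".split():
    print(t,[(round(d["p"],2),np.round(d["location"],3).tolist(),proj(S[n],d["location"]).round().tolist()) for d in ctrl.mark_of(S[n],t)])
E
```

```text
pics
{'clock': 0.0, 'joint_pos': array([ 87.4398,  20.5913,   0.6324,  -0.0207, -70.1348, -16.5072]), 'qvel': array([-0.1596, -0.0674, -0.0018,  0.0962, -0.0097, -0.042 ]), 'tau': array([ -0.0002, -58.2724,  29.3057,   6.9973,   0.007 ,  -0.0002]), 'tool_pos': array([0.2204, 0.6378, 0.4037]), 'orientation': array([179.9047,  -0.0079, -19.0745]), 'force': array([ 0.0996, -0.6349,  0.8329]), 'moment': array([-0.038 , -0.0372, -0.0264]), 'gripper_force': 0.0, 'opening': 0.08749628271563688} 0.1593
scene
lid_tab [(0.85, [0.525, 0.039, 0.106], [345.0, 201.0])]
lid_hinge [(0.62, [0.743, 0.037, 0.102], [394.0, 250.0])]
tub [(0.79, [0.655, 0.04, 0.004], [369.0, 257.0])]
round_stamp_center [(0.83, [0.654, 0.044, 0.133], [375.0, 218.0])]
square_stamp_center [(0.76, [0.652, 0.138, 0.129], [404.0, 208.0])]
spatula_center [(0.72, [0.658, -0.051, 0.115], [343.0, 237.0]), (0.67, [0.351, 0.171, 0.008], [349.0, 187.0]), (0.63, [0.43, -0.027, 0.008], [308.0, 217.0]), (0.63, [0.192, -0.283, 0.007], [202.0, 200.0])]
steel_tray [(0.9, [0.43, 0.372, 0.002], [410.0, 184.0])]
wood_tray [(0.85, [0.448, -0.355, 0.001], [200.0, 260.0])]
bowl_center [(0.68, [0.718, 0.339, 0.034], [471.0, 227.0])]
ramekin_center [(0.7, [0.672, -0.336, 0.024], [233.0, 314.0])]
top
lid_tab [(0.79, [0.529, 0.039, 0.105], [302.0, 179.0])]
lid_hinge [(0.74, [0.746, 0.038, 0.096], [303.0, 110.0])]
tub [(0.66, [0.65, 0.039, -0.0], [303.0, 149.0])]
round_stamp_center [(0.7, [0.65, 0.039, 0.133], [302.0, 136.0])]
square_stamp_center [(0.62, [0.658, 0.138, 0.126], [269.0, 135.0])]
spatula_center [(0.8, [0.658, -0.052, 0.117], [333.0, 135.0]), (0.75, [0.429, -0.022, 0.011], [322.0, 215.0]), (0.58, [0.19, -0.282, 0.007], [407.0, 291.0])]
steel_tray [(0.65, [0.431, 0.373, -0.0], [198.0, 216.0])]
wood_tray [(0.62, [0.444, -0.357, -0.004], [426.0, 211.0])]
bowl_center [(0.96, [0.718, 0.34, 0.037], [209.0, 126.0])]
ramekin_center [(0.94, [0.672, -0.332, 0.023], [417.0, 140.0])]
```

View pics/scene0.png

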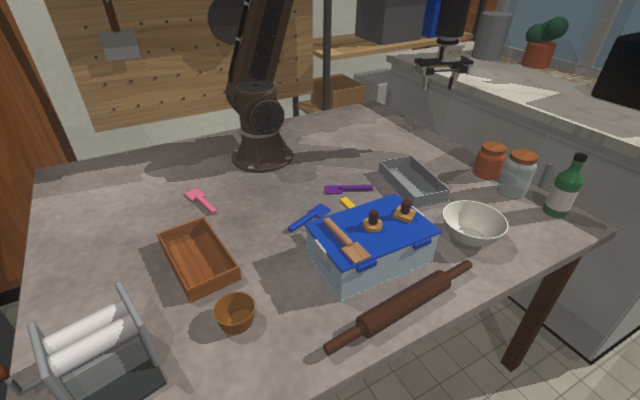

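View pics/top0.png

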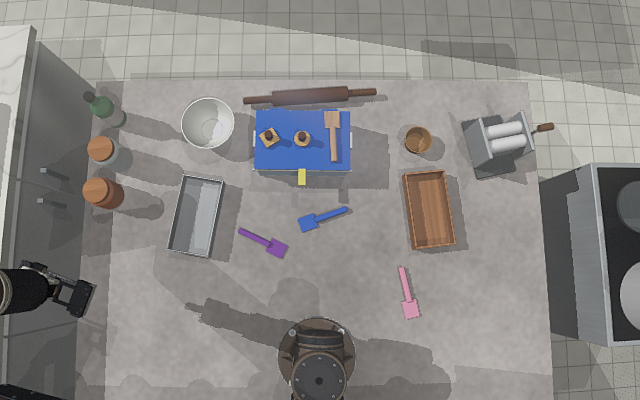

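Top view: the lid, at about (303,140), carries the square stamp (269,137), the round stamp (303,138) and the wooden spatula (333,135). The steel tray is at (197,215), the wood tray at (429,210) and the tab at (302,177).

Spatula look-alikes: purple (263,242), blue (322,217) and pink (408,292), all on the counter. I choose the wooden one on the lid at (333,135). Next I'll check it in a close crop and measure the yaws.

```bash
python3 - <<'E'
from h import *
np.set_printoptions(precision=4,suppress=True)
S={n:ctrl.snapshot(n) for n in("scene","top")}
save(S["top"],"crop1.png",(240,95,365,195),6)
for n in S:
  s=S[n]
  for t,z in [("spatula_center",.12),("steel_tray",.045),("wood_tray",.045),("lid",.108),("round_stamp_center",.154),("square_stamp_center",.154)]:
    for d in ctrl.trace(s,t)[:4]:
      ys,xs=np.nonzero(d["pixels"]); P=np.array([ray(s,x,y,z)[:2] for x,y in zip(xs,ys)])
      c,w,a=cv2.minAreaRect((P*1000).astype(np.float32)); 
      if d["p"]>.4: print(n,t,round(d["p"],2),len(P),(xs.mean().round(),ys.mean().round()),"c",np.round(c),"wh",np.round(w),"ang",round(a,1),"top pix corr mean",P.mean(0))
  for t in "lid_tab","lid_hinge","round_stamp_center","square_stamp_center","spatula_center","steel_tray","wood_tray": print(t,[np.round(d["location"],4) for d in ctrl.mark_of(s,t)][:1])
E
```

```text
scene spatula_center 0.83 300 (np.float64(200.0), np.float64(200.0)) c [ 361. -309.] wh [137.  38.] ang 10.4 top pix corr mean [ 0.3516 -0.3083]
scene spatula_center 0.76 612 (np.float64(347.0), np.float64(243.0)) c [664. -58.] wh [166.  44.] ang 1.6 top pix corr mean [ 0.6833 -0.0556]
scene spatula_center 0.76 257 (np.float64(346.0), np.float64(188.0)) c [500.  71.] wh [128.  40.] ang 61.5 top pix corr mean [0.4929 0.0637]
scene spatula_center 0.71 366 (np.float64(310.0), np.float64(216.0)) c [560. -89.] wh [ 41. 134.] ang 19.7 top pix corr mean [ 0.5553 -0.0826]
scene wood_tray 0.96 4203 (np.float64(198.0), np.float64(259.0)) c [ 471. -359.] wh [284. 133.] ang 5.4 top pix corr mean [ 0.4853 -0.3612]
scene lid 0.92 4695 (np.float64(369.0), np.float64(231.0)) c [631.  31.] wh [311. 239.] ang 89.5 top pix corr mean [0.6608 0.026 ]
scene round_stamp_center 0.89 312 (np.float64(373.0), np.float64(222.0)) c [678.  17.] wh [44. 82.] ang 53.0 top pix corr mean [0.6834 0.0148]
scene square_stamp_center 0.73 308 (np.float64(405.0), np.float64(211.0)) c [684. 115.] wh [43. 89.] ang 31.2 top p
[... 1372 characters left out ...]
(142.0)) c [626.  40.] wh [295. 236.] ang 89.2 top pix corr mean [0.6422 0.043 ]
top round_stamp_center 0.69 166 (np.float64(301.0), np.float64(138.0)) c [639.  41.] wh [38. 42.] ang 89.8 top pix corr mean [0.6376 0.0416]
top square_stamp_center 0.73 241 (np.float64(270.0), np.float64(137.0)) c [642. 133.] wh [48. 45.] ang 33.2 top pix corr mean [0.642  0.1335]
lid_tab [array([0.5278, 0.0416, 0.104 ])]
lid_hinge [array([0.7412, 0.0389, 0.0961])]
round_stamp_center [array([0.6522, 0.0416, 0.1328])]
square_stamp_center [array([0.6569, 0.1358, 0.1277])]
spatula_center [array([ 0.1913, -0.2828,  0.0095])]
steel_tray [array([0.4321, 0.3727, 0.001 ])]
wood_tray [array([ 0.4433, -0.3598, -0.0013])]
```

View pics/crop1.png

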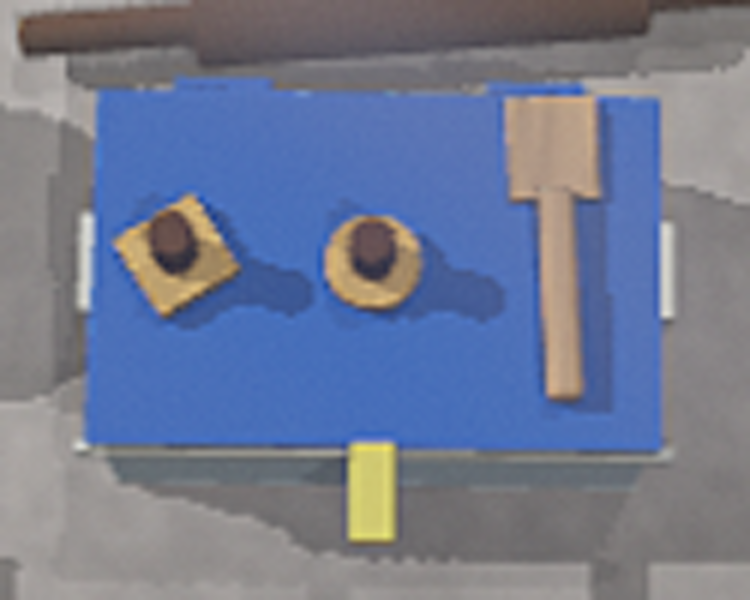

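The crop confirms it: wooden spatula at crop (553,240) with the blade to the rear, square stamp at (177,250), round stamp at (373,260), yellow tab at (373,490). Next is an approach above the square stamp.

```bash

python3 -m inch '[0.4,209,129,0,0,0,-19.1, 0.4,209,129,0,0,0,-19.1, 0.4,209,129,0,0,0,-19.1, 0.4,209,129,0,0,0,-19.1, 0.4,209,129,0,0,0,-19.1]'
python3 -m inch '[0.4,140,155,0,0,0,0, 0.4,140,155,0,0,0,0, 0.4,140,155,0,0,0,0, 0.4,140,155,0,0,0,0, 0.4,140,155,0,0,0,0]'
python3 -m inch '[0.4,140,155,0,0,0,0, 0.4,140,155,0,0,0,0, 0.4,140,155,0,0,0,0, 0.4,140,155,0,0,0,0, 0.4,140,155,0,0,0,0]'
cat >> h.py <<'E'
def plan(g,R):
    "tool-frame shift (mm) and rotvec (deg) to bring the grasp point to g with tool rotation R"
    p,C=pose(); t=np.array(g)-R.apply([0,0,ctrl.hold_point_z])
    print("shift",(C.inv().apply(t-p)*1000).round(1),"turn",(C.inv()*R).as_rotvec(degrees=True).round(2))
def down(y): return Ro.from_euler("xyz",[180,0,y],degrees=True)
def tilt(a): # fingers a deg below horizontal, ahead (+x); closing along y
    return Ro.from_euler("xyz",[180,0,0],degrees=True)*Ro.from_euler("y",-(a-90),degrees=True)
E
python3 - <<'E'
from h import *
plan([.655,.137,.143],down(0)); print(ctrl.get_obs()["joint_pos"].round(1),tilt(30).apply([0,0,1]),tilt(30).apply([0,1,0]))
E
```

```text
clock: 3.0
tool_pos: [0.3769, 0.4458, 0.405]
orientation: [-180.0, -0.0, 0.0]
force: [1.1, 1.1, 0.1]
opening: 0.055
gripper_force: 0.0
clock: 3.5
tool_pos: [0.5184, 0.2893, 0.4047]
orientation: [180.0, -0.0, -0.2]
force: [0.2, 0.3, 1.0]
opening: 0.0528
gripper_force: 0.0
clock: 4.0
tool_pos: [0.6585, 0.1343, 0.4038]
orientation: [179.9, 0.0, -0.2]
force: [-1.0, -0.5, -0.6]
opening: 0.0523
gripper_force: 0.0
shift [ -3.5  -2.8 101.5] turn [ 0.06  0.03 -0.18]
[ 28.1  20.3   0.2   0.  -70.   61.7] [ 8.66025404e-01 -6.12323400e-17 -5.00000000e-01] [ 0.0000000e+00 -1.0000000e+00  1.2246468e-16]
```

```bash

python3 -m inch '[0.4,-3,-3,50,0,0,0, 0.4,-3,-3,80,0,0,0, 0.4,-3,-3,101,0,0,0, 0.4,-3,-3,101,0,0,0, 0.4,-3,-3,101,0,0,0]'
python3 -m inch '[1,0,0,0,0,0,0, 1,0,0,0,0,0,0, 1,0,0,0,0,0,0, 1,0,0,0,0,0,0, 1,0,0,0,0,0,0]'
python3 - <<'E'
from h import *
save(ctrl.snapshot("scene"),"g1.png",(280,100,460,280),3.3)
E
```

```text
clock: 4.5
tool_pos: [0.6532, 0.1414, 0.3042]
orientation: [180.0, -0.0, 0.1]
force: [0.3, 0.0, 0.4]
opening: 0.0522
gripper_force: 0.0
clock: 5.0
tool_pos: [0.6531, 0.1408, 0.3043]
orientation: [180.0, -0.0, 0.0]
force: [-1.2, -1.0, 3.0]
opening: 0.0233
gripper_force: 30.0
```

View pics/g1.png

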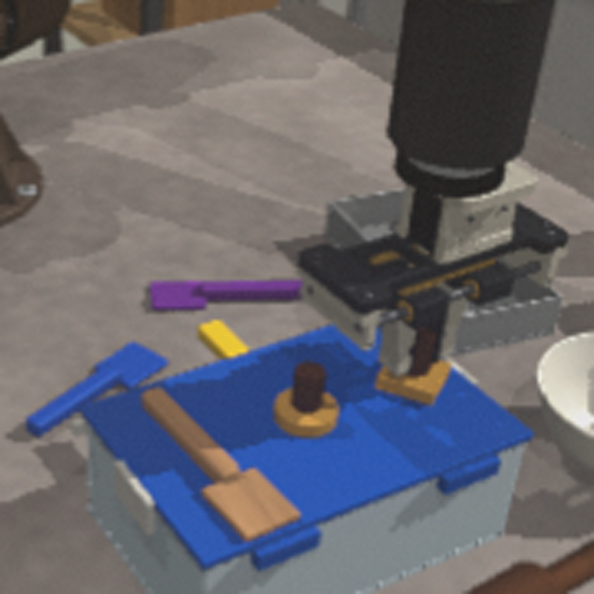

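The fingers hold the square stamp's knob (crop (425,350), opening 23 mm). Next: lift it and carry it to the steel tray.

```bash

python3 -m inch '[1,0,0,-40,0,0,0, 1,0,0,-80,0,0,0, 1,-30,-40,-100,0,0,0, 1,-60,-75,-100,0,0,0, 1,-87,-111,-100,0,0,0]'
python3 -m inch '[1,-30,-38,0,0,0,0, 1,-60,-76,0,0,0,0, 1,-80,-102,0,0,0,0, 1,-86,-111,0,0,0,0, 1,-86,-111,0,0,0,0]'
python3 - <<'E'
from h import *
plan([.48,.363,.0445],down(0)); print(ctrl.get_obs()["opening"])
E
```

```text
clock: 5.55
tool_pos: [0.5648, 0.2527, 0.4045]
orientation: [-179.9, -0.1, -0.0]
force: [0.2, 1.3, -1.1]
opening: 0.0234
gripper_force: 30.0
clock: 6.05
tool_pos: [0.479, 0.364, 0.4034]
orientation: [180.0, 0.0, 0.2]
force: [0.1, 0.5, -1.1]
opening: 0.0235
gripper_force: 30.0
shift [  1.1   1.  199.6] turn [0.   0.02 0.17]
0.02347117821374095
```

```bash

python3 -m inch '[1,0,0,50,0,0,0, 1,0,0,100,0,0,0, 1,0,0,150,0,0,0, 1,0,0,185,0,0,0, 1,0,0,200,0,0,0]'
python3 -m inch '[1,0,0,1,0,0,0, 1,0,0,2,0,0,0, 0.5,0,0,2,0,0,0, 0.5,0,0,2,0,0,0, 0.5,0,0,2,0,0,0]'
python3 -m inch '[0.5,0,0,0,0,0,0, 0.5,0,0,-30,0,0,0, 0.5,0,0,-80,0,0,0, 0.5,0,0,-130,0,0,0, 0.5,0,0,-180,0,0,0]'
python3 -m inch '[0.5,20,40,-22,0,0,0, 0.5,40,82,-22,0,0,0, 0.5,60,124,-22,0,0,0, 0.5,80,166,-22,0,0,0, 0.5,100,207,-22,0,0,0]'
python3 -m inch '[0.4,20,40,0,0,0,0, 0.4,40,80,0,0,0,0, 0.4,65,105,0,0,0,0, 0.4,74,115,0,0,0,0, 0.4,74,115,0,0,0,0]'
python3 - <<'E'
from h import *
plan([.654,.041,.143],down(0)); 
E
```

```text
clock: 6.55
tool_pos: [0.4798, 0.3602, 0.1995]
orientation: [179.7, 0.2, -0.1]
force: [-8.8, -14.0, 44.4]
opening: 0.0231
gripper_force: 30.1
clock: 7.05
tool_pos: [0.4802, 0.3629, 0.2024]
orientation: [-179.9, -0.0, 0.0]
force: [0.1, 0.2, -0.2]
opening: 0.0407
gripper_force: 0.0
clock: 7.55
tool_pos: [0.4796, 0.3625, 0.3839]
orientation: [-180.0, -0.0, 0.0]
force: [0.8, 1.8, -0.3]
opening: 0.0438
gripper_force: 0.0
clock: 8.05
tool_pos: [0.5803, 0.1542, 0.4043]
orientation: [-180.0, -0.1, 0.1]
force: [0.6, -0.1, 0.2]
opening: 0.0439
gripper_force: 0.0
clock: 8.55
tool_pos: [0.6549, 0.0394, 0.4031]
orientation: [180.0, 0.0, -0.1]
force: [0.2, -0.5, -0.6]
opening: 0.0529
gripper_force: 0.0
shift [ -0.8  -1.6 100.8] turn [ 0.01  0.03 -0.11]
```

```bash

python3 -m inch '[0.4,-1,-2,40,0,0,0, 0.4,-1,-2,75,0,0,0, 0.4,-1,-2,92,0,0,0, 0.4,-1,-2,98,0,0,0, 0.4,-1,-2,100,0,0,0]'
python3 -m inch '[0.4,0,0,0,0,0,0, 1,0,0,0,0,0,0, 1,0,0,0,0,0,0, 1,0,0,0,0,0,0, 1,0,0,0,0,0,0]'
python3 -m inch '[1,0,0,-20,0,0,0, 1,0,0,-60,0,0,0, 1,0,0,-100,0,0,0, 1,-30,-40,-100,0,0,0, 1,-55,-78,-100,0,0,0]'
python3 -m inch '[1,-30,-38,0,0,0,0, 1,-59,-76,0,0,0,0, 1,-88,-114,0,0,0,0, 1,-116,-152,0,0,0,0, 1,-140,-180,0,0,0,0]'
python3 -m inch '[1,-25,-30,0,0,0,0, 1,-50,-60,0,0,0,0, 1,-70,-76,0,0,0,0, 1,-77,-82,0,0,0,0, 1,-77,-82,0,0,0,0]'
python3 - <<'E'
from h import *
plan([.382,.381,.0445],down(0)); print(ctrl.get_obs()["opening"])
E
```

```text
clock: 9.05
tool_pos: [0.6529, 0.0438, 0.3037]
orientation: [180.0, 0.0, 0.1]
force: [-0.2, -0.4, 0.5]
opening: 0.0525
gripper_force: 0.0
clock: 9.55
tool_pos: [0.6532, 0.0427, 0.3042]
orientation: [-180.0, -0.0, 0.0]
force: [-0.1, -1.7, 1.2]
opening: 0.0261
gripper_force: 0.8
clock: 10.05
tool_pos: [0.5976, 0.1208, 0.4048]
orientation: [-179.9, -0.1, -0.1]
force: [-0.5, 0.9, -2.3]
opening: 0.0233
gripper_force: 30.0
clock: 10.55
tool_pos: [0.4564, 0.3024, 0.4038]
orientation: [-180.0, -0.0, 0.1]
force: [0.5, 0.1, -1.0]
opening: 0.0233
gripper_force: 30.0
clock: 11.05
tool_pos: [0.3802, 0.3833, 0.4037]
orientation: [-180.0, 0.0, 0.1]
force: [-0.9, -0.1, -1.7]
opening: 0.0233
gripper_force: 30.0
shift [  1.8   2.3 199.9] turn [-0.    0.01  0.14]
0.023297336723723545
```

```bash

python3 -m inch '[1,1,1,45,0,0,0, 1,1,2,90,0,0,0, 1,1,2,130,0,0,0, 1,1,2,160,0,0,0, 1,1,2,175,0,0,0]'
python3 -m inch '[1,0,0,12,0,0,0, 1,0,0,20,0,0,0, 1,0,0,25,0,0,0, 1,0,0,27,0,0,0, 1,0,0,27,0,0,0]'
python3 -m inch '[0.5,0,0,0,0,0,0, 0.5,0,0,0,0,0,0, 0.5,0,0,0,0,0,0, 0.5,0,0,-30,0,0,0, 0.5,0,0,-80,0,0,0]'
python3 -m inch '[0.5,0,0,-45,0,0,0, 0.5,0,0,-90,0,0,0, 0.5,10,20,-120,0,0,0, 0.5,30,50,-120,0,0,0, 0.5,50,84,-120,0,0,0]'
python3 -m inch '[0.5,25,40,0,0,0,0, 0.5,50,80,0,0,0,0, 0.5,75,120,0,0,0,0, 0.5,100,160,0,0,0,0, 0.5,125,200,0,0,0,0]'
python3 -m inch '[0.5,25,40,0,0,0,0, 0.5,50,80,0,0,0,0, 0.5,75,120,0,0,0,0, 0.5,93,143,0,0,0,0, 0.5,98,148,0,0,0,0]'
python3 - <<'E'
from h import *
plan([.655,-.052,.129],down(1))
s=ctrl.snapshot("top"); save(s,"t2.png",(150,80,470,280),2.4)
E
```

```text
clock: 11.55
tool_pos: [0.3823, 0.3788, 0.2257]
orientation: [179.8, 0.1, -0.1]
force: [0.1, 0.2, -0.3]
opening: 0.0232
gripper_force: 30.0
clock: 12.05
tool_pos: [0.3822, 0.3809, 0.2024]
orientation: [-179.9, -0.0, 0.0]
force: [-0.4, 0.0, -1.1]
opening: 0.023
gripper_force: 30.0
clock: 12.55
tool_pos: [0.3813, 0.3798, 0.2798]
orientation: [179.7, 0.2, 0.0]
force: [0.3, 1.3, -0.1]
opening: 0.0435
gripper_force: 0.0
clock: 13.05
tool_pos: [0.4322, 0.2964, 0.4033]
orientation: [-179.8, -0.1, 0.1]
force: [1.4, -0.2, -1.1]
opening: 0.0439
gripper_force: 0.0
clock: 13.55
tool_pos: [0.5577, 0.0951, 0.4021]
orientation: [-180.0, -0.0, 0.1]
force: [0.6, 1.3, -0.1]
opening: 0.044
gripper_force: 0.0
clock: 14.05
tool_pos: [0.6564, -0.0539, 0.4009]
orientation: [180.0, 0.0, -0.1]
force: [-0.7, 0.2, 0.5]
opening: 0.0439
gripper_force: 0.0
shift [ -1.3  -1.9 112.6] turn [ 0.03  0.05 -1.15]
```

View pics/t2.png

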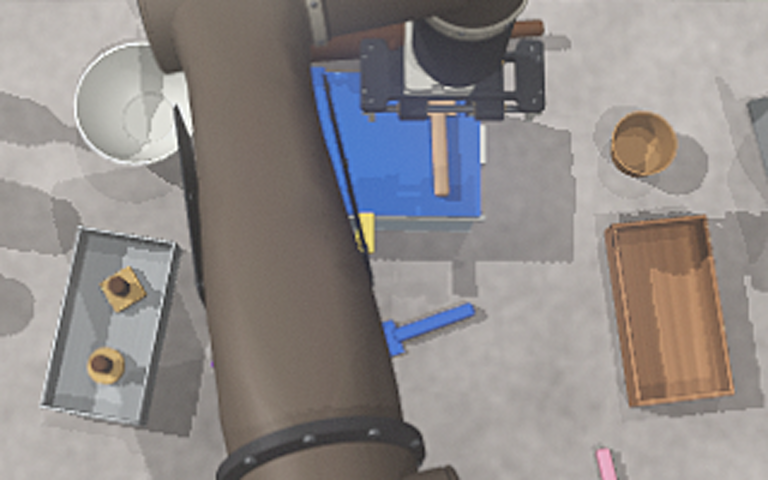

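The steel tray holds both stamps upright (crop (123,288) and (105,366)), and the spatula is untouched. Grasping the spatula.

```bash

python3 -m inch '[0.5,2,-2,40,0,0,-1, 0.5,2,-2,75,0,0,-1, 0.5,2,-2,97,0,0,-1, 0.5,2,-2,108,0,0,-1, 0.5,2,-2,112,0,0,-1]'
python3 -m inch '[0.5,0,0,0,0,0,0, 1,0,0,0,0,0,0, 1,0,0,0,0,0,0, 1,0,0,0,0,0,0, 1,0,0,0,0,0,0]'
python3 -m inch '[1,0,0,0,0,0,0, 1,0,0,0,0,0,0, 1,0,0,-10,0,0,0, 1,0,0,-25,0,0,0, 1,0,0,-40,0,0,0]'
python3 - <<'E'
from h import *
s=ctrl.snapshot("scene"); save(s,"g3.png",(260,100,460,280),3)
E
```

```text
clock: 14.6
tool_pos: [0.6568, -0.0482, 0.289]
orientation: [180.0, 0.1, 1.1]
force: [-0.9, 0.3, 0.8]
opening: 0.0437
gripper_force: 0.0
clock: 15.1
tool_pos: [0.6573, -0.0492, 0.2903]
orientation: [180.0, -0.1, 1.0]
force: [1.2, -0.5, 2.6]
opening: 0.0172
gripper_force: 30.3
clock: 15.6
tool_pos: [0.6571, -0.0491, 0.3301]
orientation: [180.0, 0.1, 1.0]
force: [-0.0, 0.1, -0.6]
opening: 0.0176
gripper_force: 30.0
```

View pics/g3.png

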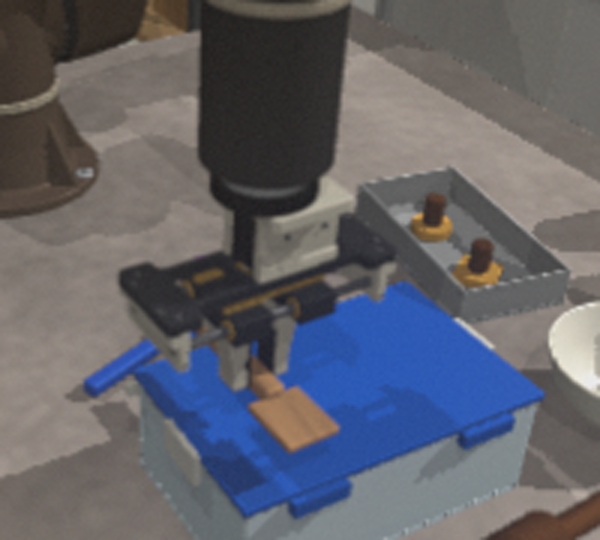

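The spatula is gripped by its handle, level and clear of the lid (crop (290,415)). Next: carry it to the wooden tray.

```bash

python3 -m inch '[1,0,0,-35,0,0,0, 1,0,0,-70,0,0,0, 1,-20,25,-70,0,0,0, 1,-45,62,-70,0,0,0, 1,-68,96,-70,0,0,0]'
python3 -m inch '[1,-25,35,0,0,0,-2, 1,-49,69,0,0,0,-4.6, 1,-73,104,0,0,0,-4.6, 1,-97,138,0,0,0,-4.6, 1,-120,170,0,0,0,-4.6]'
python3 -m inch '[1,-15,22,0,0,0,0, 1,-23,34,0,0,0,0, 1,-26,38,0,0,0,0, 1,-26,38,0,0,0,0, 1,-26,38,0,0,0,0]'
python3 - <<'E'
from h import *
plan([.446,-.357,.1905-.1593],down(5.6)); print(ctrl.get_obs()["opening"])
E
```

```text
clock: 16.15
tool_pos: [0.5899, -0.147, 0.3999]
orientation: [-180.0, -0.0, 1.1]
force: [1.6, -0.1, 0.1]
opening: 0.0177
gripper_force: 30.0
clock: 16.65
tool_pos: [0.4727, -0.3196, 0.3999]
orientation: [-180.0, -0.0, 5.6]
force: [0.2, -0.9, -0.6]
opening: 0.0178
gripper_force: 30.0
clock: 17.15
tool_pos: [0.4524, -0.3582, 0.3996]
orientation: [-180.0, -0.0, 5.7]
force: [-0.2, -0.5, -0.4]
opening: 0.0179
gripper_force: 30.0
shift [ -6.2  -1.8 209.1] turn [-0.01 -0.    0.06]
0.017906588023475313
```

```bash

python3 -m inch '[1,-6,-2,45,0,0,0, 1,-6,-2,90,0,0,0, 1,-6,-2,135,0,0,0, 1,-6,-2,165,0,0,0, 1,-6,-2,182,0,0,0]'
python3 -m inch '[1,0,0,12,0,0,0, 1,0,0,20,0,0,0, 1,0,0,25,0,0,0, 1,0,0,27,0,0,0, 1,0,0,27,0,0,0]'
python3 -m inch '[0.6,0,0,0,0,0,0, 0.6,0,0,0,0,0,0, 0.6,0,0,0,0,0,0, 0.6,0,0,-30,0,0,0, 0.6,0,0,-75,0,0,0]'
python3 -m inch '[0.3,0,0,-45,0,0,0, 0.3,0,0,-90,0,0,0, 0.3,0,0,-130,0,0,0, 0.3,0,0,-135,0,0,0, 0.3,0,0,-135,0,0,0]'
python3 - <<'E'
from h import *
tab=np.array([.5265,.0395,.104]); 
for a in (30,40): plan(tab-.09*tilt(a).apply([0,0,1]),tilt(a))
s=ctrl.snapshot("top"); save(s,"t4.png",(150,80,470,280),2.4)
s=ctrl.snapshot("scene")
print([ [np.round(d["location"],4) for d in ctrl.mark_of(s,t)][:1] for t in ("lid_tab","lid_hinge")])
E
```

```text
clock: 17.65
tool_pos: [0.4456, -0.356, 0.2148]
orientation: [-179.9, 0.2, 5.7]
force: [-0.5, 0.3, 0.3]
opening: 0.018
gripper_force: 30.0
clock: 18.15
tool_pos: [0.446, -0.3575, 0.1912]
orientation: [180.0, -0.1, 5.6]
force: [0.3, 0.1, -0.3]
opening: 0.0177
gripper_force: 30.0
clock: 18.65
tool_pos: [0.4447, -0.357, 0.2642]
orientation: [-179.8, 0.3, 5.6]
force: [1.3, -0.4, 0.6]
opening: 0.035
gripper_force: 0.0
clock: 19.15
tool_pos: [0.4457, -0.3575, 0.4025]
orientation: [179.9, -0.2, 5.6]
force: [-0.4, -0.1, -0.2]
opening: 0.0605
gripper_force: 0.0
shift [ -96.1 -408.6  172.9] turn [-2.87 59.75  5.14]
shift [ -71.2 -406.1  137.4] turn [-2.38 49.76  5.3 ]
[[array([0.5237, 0.0379, 0.1059])], [array([0.7419, 0.0381, 0.1023])]]
```

View pics/t4.png

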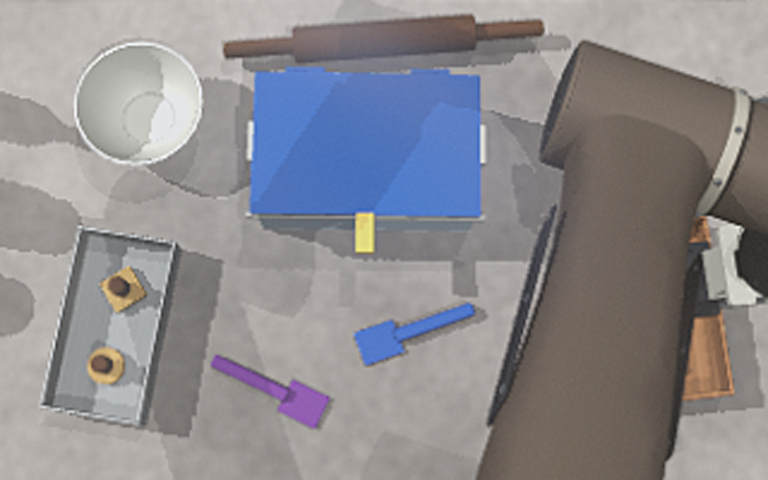

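The lid is clear now; the tab is at crop (365,232) and the stamps are in the steel tray. Next: move in front of the tab and tilt the hand.

```bash

python3 -m inch '[0.3,1,-40,0,0,0,2.8, 0.3,3,-88,0,0,0,5.6, 0.3,5,-136,0,0,0,5.6, 0.3,6,-184,0,0,0,5.6, 0.3,8,-232,0,0,0,5.6]'
python3 -m inch '[0.3,0,-45,0,0,0,0, 0.3,0,-90,0,0,0,0, 0.3,-10,-130,0,0,0,0, 0.3,-10,-160,0,0,0,0, 0.3,-10,-166,0,0,0,0]'
python3 - <<'E'
from h import *
tab=np.array([.5265,.0395,.104]); 
for a in (30,40): plan(tab-.09*tilt(a).apply([0,0,1]),tilt(a))
o=ctrl.get_obs();print(o["tool_pos"],o["joint_pos"])
s=ctrl.snapshot("top"); m=ctrl.trace(s,"spatula_center"); print([(np.argwhere(d["pixels"]).mean(0).round(),round(d["p"],2)) for d in m]); print(proj(s,[.446,-.357,.01]))
E
```

```text
clock: 19.85
tool_pos: [0.4302, -0.1242, 0.3995]
orientation: [180.0, 0.1, -0.0]
force: [2.4, 0.6, -0.1]
opening: 0.0613
gripper_force: 0.0
clock: 20.35
tool_pos: [0.4205, 0.0426, 0.3998]
orientation: [180.0, 0.1, 0.2]
force: [0.6, 0.7, -0.4]
opening: 0.0615
gripper_force: 0.0
shift [-109.7    2.6  171.3] turn [-0.08 60.07  0.21]
shift [-84.8   2.7 135.7] turn [-0.06 50.07  0.21]
[0.42051112 0.04258952 0.39981465] [ 3.27644262e+01 -3.97511884e+00 -2.94169469e+01 -1.23115715e-02
 -6.46328344e+01  5.74521527e+01]
[(array([204., 426.]), 0.85), (array([297., 408.]), 0.71), (array([223., 311.]), 0.6), (array([247., 273.]), 0.6)]
[426.82594386 209.53942395]
```

```bash

python3 -m inch '[0.3,-8,3,14,0,8,0.2, 0.3,-17,3,27,0,16,0.2, 0.3,-25,3,40,0,24,0.2, 0.3,-34,3,54,0,32,0.2, 0.3,-42,3,68,0,40,0.2]'
python3 - <<'E'
from h import *
tab=np.array([.5265,.0395,.104]); 
for a in (30,40): plan(tab-.09*tilt(a).apply([0,0,1]),tilt(a))
o=ctrl.get_obs();print(o["tool_pos"],o["joint_pos"])
E
```

```text
clock: 20.95
tool_pos: [0.4173, 0.0297, 0.3971]
orientation: [-178.7, -34.1, -0.1]
force: [0.2, -1.2, -0.7]
opening: 0.0611
gripper_force: 0.0
shift [-182.7   -7.9   79.9] turn [-1.27 25.92 -0.34]
shift [-142.1   -8.3   64.4] turn [-1.29 15.92 -0.22]
[0.41727399 0.02966578 0.39706961] [ 31.06295235 -15.12883085 -58.08415218  44.84474415 -22.47633318
  21.02631146]
```

```bash
python3 - <<'E'
from h import *
tab=np.array([.5265,.0395,.104]); 
for d in(.13,.07): plan(tab-d*tilt(60).apply([0,0,1]),tilt(60))
E
```

```text
shift [-53.2  -9.4  15.6] turn [-1.3  -4.08  0.  ]
shift [-57.4  -8.1  75.4] turn [-1.3  -4.08  0.  ]
```

```bash

python3 -m inch '[0.3,-20,-4,5,-0.6,-2,0, 0.3,-40,-9,11,-1.3,-4,0, 0.3,-53,-9,16,-1.3,-4,0, 0.3,-53,-9,16,-1.3,-4,0, 0.3,-53,-9,16,-1.3,-4,0]'
python3 - <<'E'
from h import *
tab=np.array([.5265,.0395,.104]); 
for d in(.13,.07,0): plan(tab-d*tilt(60).apply([0,0,1]),tilt(60))
print(ctrl.get_obs()["joint_pos"])
E
```

```text
clock: 21.45
tool_pos: [0.3936, 0.0353, 0.3697]
orientation: [-179.9, -28.1, -0.1]
force: [-0.0, 0.2, -0.4]
opening: 0.0612
gripper_force: 0.0
shift [-17.5  -4.2   7.8] turn [-0.04  1.89 -0.08]
shift [-15.5  -4.2  67.8] turn [-0.04  1.89 -0.08]
shift [-13.2  -4.1 137.8] turn [-0.04  1.89 -0.08]
[ 37.52007886 -15.18415183 -58.22387376  36.34097572 -28.89731232
  23.03151217]
```

```bash

python3 -m inch '[0.3,0,0,20,0,0,0, 0.3,0,0,40,0,0,0, 0.3,-8,-4,55,0,2,0, 0.3,-15,-4,68,0,2,0, 0.3,-15,-4,68,0,2,0]'
python3 - <<'E'
from h import *
tab=np.array([.5265,.0395,.104]); 
for a in (50,60): plan(tab-.07*tilt(a).apply([0,0,1]),tilt(a))
print(ctrl.get_obs()["joint_pos"])
s=ctrl.snapshot("scene"); save(s,"g5.png",(270,110,450,260),3.3)
E
```

```text
clock: 21.95
tool_pos: [0.4365, 0.0337, 0.3355]
orientation: [-179.3, -27.0, -0.1]
force: [-0.4, -1.0, 0.4]
opening: 0.0613
gripper_force: 0.0
shift [-76.5  -5.3  23.7] turn [-0.66 12.97 -0.18]
shift [-36.9  -5.5  18.2] turn [-0.67  2.97 -0.13]
[ 29.72791907  -6.98021066 -58.23391164  41.2741536  -19.03474611
  23.31675295]
```

View pics/g5.png

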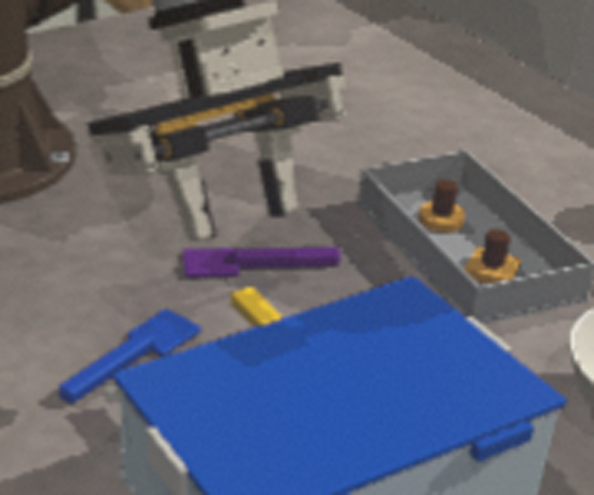

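The hand stands tilted at crop (230,160), above and short of the tab (250,305). Joint 3 is at its limit, so I'll fit a quick kinematic model to find a feasible grip tilt.

```bash
cat > kin.py <<'E'
from h import *
from scipy.optimize import least_squares
D=[([.2204,.6378,.4037],[87.44,20.591,.632,-.02,-70.135,-16.507],[179.9,0,-19.07]),
([.6585,.1343,.4038],[28.1,20.3,.2,0,-70,61.7],[180,0,-.2]),
([.4205,.0426,.3998],[32.764,-3.975,-29.417,-.012,-64.633,57.452],[180,.1,.2]),
([.41727,.02967,.39707],[31.063,-15.129,-58.084,44.845,-22.476,21.026],[-178.7,-34.1,-.1]),
([.3936,.0353,.3697],[37.52,-15.184,-58.224,36.341,-28.897,23.032],[-179.9,-28.1,-.1]),
([.4365,.0337,.3355],[29.728,-6.98,-58.234,41.274,-19.035,23.317],[-179.3,-27.0,-.1])]
E=lambda a,v:Ro.from_euler(a,v,degrees=True)
def fk(p,q,s4=1):
    r0,b,z0,L1,e,L2,d,bw=p
    A=E("z",q[0]);B=A*E("y",q[1]);C=B*E("y",-q[2])*E("x",s4*q[3]);F=C*E("y",-q[4])*E("x",-q[5]*s6)
    return A.apply([r0,b,z0])+B.apply([0,0,L1])+C.apply([L2,bw,e])+F.apply([d,0,0]),F
s6=1
def fit(s4):
    f=lambda p:np.concatenate([fk(p,q,s4)[0]-x for x,q,_ in D])
    r=least_squares(f,[.1,-.19,.4,.4,.05,.4,.1,0]); return r.x,np.abs(r.fun).max()
E
python3 - <<'E'
from kin import *
for s4 in(1,-1):
    p,m=fit(s4); print(s4,p.round(4),m)
    print([np.round(fk(p,q,s4)[1].apply([1,0,0])-E("xyz",o).apply([0,0,1]),3) for x,q,o in D])
E
```

```text
1 [ 0.0213 -0.3833  0.1761  0.5854 -0.0008  0.4464  0.1681  0.1909] 0.024464881963416688
[array([ 0.001, -0.   , -0.   ]), array([-0.002, -0.001,  0.   ]), array([ 0.001, -0.001, -0.   ]), array([-0.279,  0.463, -0.   ]), array([-0.349,  0.454,  0.   ]), array([-0.213,  0.374,  0.   ])]
-1 [-1.000e-04  1.000e-04  1.987e-01  6.020e-01 -1.000e-04  4.638e-01
  2.000e-01 -1.919e-01] 0.0001813453412552457
[array([ 0.,  0., -0.]), array([-0.002, -0.001,  0.   ]), array([ 0.001, -0.001, -0.   ]), array([-0.   ,  0.001, -0.   ]), array([ 0., -0.,  0.]), array([0., 0., 0.])]
```

```bash
cat >> kin.py <<'E'
P,_=fit(-1)
lo=np.array([-176.03,-82.01,-58.28,-173.87,-174.79,-173.66]);hi=np.array([176.03,121.73,71.71,95.51,-.11,173.66])
def M():
    return [(fk(P,q,-1)[1].inv()*E("xyz",o)) for x,q,o in D]
def ik(t,R,q0,M0):
    def f(q):
        x,F=fk(P,q,-1); return np.concatenate([(x-t)*10,(F*M0*R.inv()).as_rotvec()])
    best=None
    for s in [q0]+[np.clip(np.array(q0)+np.random.default_rng(i).normal(0,30,6),lo+1,hi-1) for i in range(6)]:
        r=least_squares(f,np.clip(s,lo+.6,hi-.6),bounds=(lo+.5,hi-.5),x_scale=30)
        if best is None or r.cost<best.cost: best=r
        if r.cost<1e-6: break
    return best.x,best.cost
E
python3 - <<'E'
import kin
from kin import *
for s in (1,-1):
    kin.s6=s; m=M(); print(s,[np.round((m[0].inv()*x).magnitude()*57,1) for x in m])
    if max((m[0].inv()*x).magnitude() for x in m)<.05: good=s;M0=m[0]
kin.s6=good; print("s6",good)
tab=np.array([.5265,.0395,.104]);h=np.array([.743,.0395,.1])
for a in (50,60,65,70,75,80,90):
    out=[]; q=D[2][1]
    for L in (-1,0,15,30,45,60):
        th=max(L,0); w=h+E("y",th).apply(tab-h); R=E("y",th)*tilt(a)
        d=ctrl.hold_point_z+(.07 if L<0 else 0)
        q,c=ik(w-R.apply([0,0,d]),R,q,M0); out.append("%.0e"%c if c>1e-6 else str(q.round().astype(int).tolist()))
    print(a,out)
E
```

```text
1 [np.float64(0.0), np.float64(0.1), np.float64(0.0), np.float64(0.1), np.float64(0.0), np.float64(0.0)]
-1 [np.float64(0.0), np.float64(155.6), np.float64(147.1), np.float64(74.6), np.float64(78.7), np.float64(79.3)]
s6 1
50 ['5e-02', '2e-02', '5e-06', '[27, 5, -27, 6, -49, 59]', '[21, 16, -4, -2, -75, 69]', '[17, 28, 18, -6, -99, 73]']
60 ['1e-02', '2e-02', '[30, 4, -41, 14, -33, 49]', '[24, 11, -17, 0, -62, 66]', '[19, 22, 4, -5, -87, 71]', '[16, 35, 26, -9, -111, 73]']
65 ['5e-04', '6e-03', '[28, 6, -34, 7, -41, 56]', '[23, 14, -12, -2, -68, 68]', '[19, 25, 8, -6, -93, 72]', '[16, 38, 30, -10, -116, 73]']
70 ['[33, -3, -51, 24, -27, 36]', '4e-05', '[27, 9, -29, 3, -48, 61]', '[22, 17, -8, -4, -74, 70]', '[18, 28, 12, -8, -98, 73]', '[15, 41, 34, -11, -122, 72]']
75 ['[32, 0, -43, 14, -35, 48]', '[30, 8, -48, 19, -23, 43]', '[25, 12, -24, 0, -55, 65]', '[21, 20, -4, -5, -80, 71]', '[17, 31, 16, -9, -104, 73]', '[15, 44, 38, -13, -128, 72]']
80 ['[30, 3, -36, 7, -43, 55]', '[29, 10, -40, 9, -32, 54]', '[24, 15, -19, -2, -61, 67]', '[20, 23, 0, -7, -86, 72]', '[16, 34, 20, -10, -109, 73]', '[14, 47, 41, -15, -133, 71]']
90 ['[26, 10, -24, 0, -56, 64]', '[26, 15, -28, 0, -47, 64]', '[21, 21, -10, -6, -73, 71]', '[18, 29, 7, -9, -97, 73]', '[15, 40, 26, -12, -120, 73]', '[13, 52, 48, -20, -143, 67]']
```

A start tilt of 80° (near vertical) is feasible for the whole arc up to 60°.

```bash
python3 - <<'E'
from h import *
plan(np.array([.5265,.0395,.104])-.07*tilt(80).apply([0,0,1]),tilt(80))
E
```

```text
shift [42.1 -5.4 28.5] turn [-6.900e-01 -1.708e+01 -1.000e-02]
```

```bash

python3 -m inch '[0.3,20,-2,0,0,-8,0, 0.3,42,-5,0,-0.7,-16,0, 0.3,42,-5,15,-0.7,-17,0, 0.3,42,-5,28,-0.7,-17,0, 0.3,42,-5,28,-0.7,-17,0]'
python3 - <<'E'
from h import *
plan(np.array([.5265,.0395,.104]),tilt(80)); print(ctrl.get_obs()["joint_pos"])
E
```

```text
clock: 22.5
tool_pos: [0.4868, 0.0403, 0.3301]
orientation: [-180.0, -10.1, 0.0]
force: [-0.3, 0.5, -0.0]
opening: 0.0614
gripper_force: 0.0
shift [-0.2  0.8 70.2] turn [-0.05 -0.06  0.04]
[ 29.86541393   3.41857082 -35.53557662   7.33807644 -42.50723375
  55.13469267]
```

```bash

python3 -m inch '[0.3,0,1,25,0,0,0, 0.3,0,1,48,0,0,0, 0.3,0,1,62,0,0,0, 0.3,0,1,70,0,0,0, 0.3,0,1,70,0,0,0]'
python3 -m inch '[1,0,0,0,0,0,0, 1,0,0,0,0,0,0, 1,0,0,0,0,0,0, 1,0,0,0,0,0,0, 1,0,0,0,0,0,0]'
python3 - <<'E'
from h import *
s=ctrl.snapshot("scene"); save(s,"g6.png",(270,110,450,260),3.3)
# rows for the arc: current grasp point about hinge
h0=np.array([.743,.0395,.1]); p,C=pose(); g=p+C.apply([0,0,ctrl.hold_point_z]); print("grasp",g.round(4))
for t in range(4,61,4):
    r=Ro.from_euler("y",t,degrees=True); p2=h0+r.apply(p-h0)
    print(t,(C.inv().apply(p2-p)*1000).round(1))
# incremental 20deg steps in the tool frame are all the same
for t in (4,8,12,16,20):
    r=Ro.from_euler("y",t,degrees=True); print("inc",t,(C.inv().apply(h0+r.apply(p-h0)-p)*1000).round(1),(C.inv()*r*C).as_rotvec(degrees=True).round(2))
E
```

```text
clock: 23.0
tool_pos: [0.498, 0.0386, 0.2618]
orientation: [-180.0, -10.1, 0.1]
force: [-0.0, 0.0, -0.4]
opening: 0.0616
gripper_force: 0.0
clock: 23.5
tool_pos: [0.4988, 0.0388, 0.2624]
orientation: [-179.9, -10.2, 0.0]
force: [-0.5, -0.3, -0.4]
opening: 0.0267
gripper_force: 0.0
grasp [0.5273 0.0399 0.1056]
4 [ 14.7  -0.  -14.2]
8 [ 30.3  -0.1 -27.4]
12 [ 46.9  -0.1 -39.5]
16 [ 64.2  -0.1 -50.4]
20 [ 82.2  -0.1 -60. ]
24 [ 1.009e+02 -1.000e-01 -6.840e+01]
28 [120.1  -0.2 -75.4]
32 [139.8  -0.2 -81.1]
36 [159.8  -0.2 -85.4]
40 [180.1  -0.2 -88.3]
44 [ 2.005e+02 -2.000e-01 -8.970e+01]
48 [ 2.209e+02 -1.000e-01 -8.980e+01]
52 [ 2.413e+02 -1.000e-01 -8.840e+01]
56 [ 2.616e+02 -1.000e-01 -8.560e+01]
60 [ 2.816e+02 -1.000e-01 -8.140e+01]
inc 4 [ 14.7  -0.  -14.2] [ 0.   -4.    0.01]
inc 8 [ 30.3  -0.1 -27.4] [ 0.   -8.    0.02]
inc 12 [ 46.9  -0.1 -39.5] [ 1.0e-02 -1.2e+01  3.0e-02]
inc 16 [ 64.2  -0.1 -50.4] [ 1.0e-02 -1.6e+01  5.0e-02]
inc 20 [ 82.2  -0.1 -60. ] [ 1.e-02 -2.e+01  6.e-02]
```

View pics/g6.png

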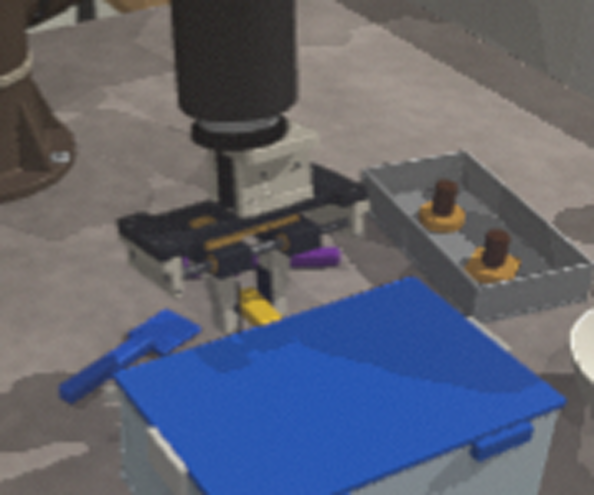

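The fingers straddle the yellow tab at crop (258,303), still closing. Next: close fully and raise the first 20°.

```bash

python3 -m inch '[1,0,0,0,0,0,0, 1,0,0,0,0,0,0, 1,0,0,0,0,0,0, 1,0,0,0,0,0,0, 1,0,0,0,0,0,0]'
python3 -m inch '[1,7.2,0,-7.2,0,-2,0, 1,14.7,0,-14.2,0,-4,0, 1,22.4,0,-20.9,0,-6,0, 1,30.3,0,-27.4,0,-8,0, 1,38.5,0,-33.6,0,-10,0]'
python3 -m inch '[1,7.2,0,-7.2,0,-2,0, 1,14.7,0,-14.2,0,-4,0, 1,22.4,0,-20.9,0,-6,0, 1,30.3,0,-27.4,0,-8,0, 1,38.5,0,-33.6,0,-10,0]'
```

```text
clock: 24.05
tool_pos: [0.4988, 0.0402, 0.2624]
orientation: [-179.8, -10.2, 0.1]
force: [-7.4, 13.6, 3.1]
opening: 0.0216
gripper_force: 29.8
clock: 24.55
tool_pos: [0.5309, 0.0402, 0.3022]
orientation: [-179.8, -0.1, 0.0]
force: [-1.3, 8.3, -0.5]
opening: 0.0215
gripper_force: 29.9
clock: 25.05
tool_pos: [0.5693, 0.0401, 0.3356]
orientation: [-179.8, 9.9, 0.1]
force: [-0.8, 7.8, -1.3]
opening: 0.0219
gripper_force: 29.9
```

```bash

python3 -m inch '[1,7.2,-0.5,-7.2,0,-2,0, 1,14.7,-1,-14.2,0,-4,0, 1,22.4,-1,-20.9,0,-6,0, 1,30.3,-1,-27.4,0,-8,0, 1,38.5,-1,-33.6,0,-10,0]'
python3 -m inch '[1,7.2,0,-7.2,0,-2,0, 1,14.7,0,-14.2,0,-4,0, 1,22.4,0,-20.9,0,-6,0, 1,30.3,0,-27.4,0,-8,0, 1,38.5,0,-33.6,0,-10,0]'
python3 -m inch '[1,7.2,0,-7.2,0,-2,0, 1,14.7,0,-14.2,0,-4,0, 1,22.4,0,-20.9,0,-6,0, 1,30.3,0,-27.4,0,-8,0, 1,38.5,0,-33.6,0,-10,0]'
python3 -m inch '[1,7.2,0,-7.2,0,-2,0, 1,14.7,0,-14.2,0,-4,0, 1,22.4,0,-20.9,0,-6,0, 1,30.3,0,-27.4,0,-8,0, 1,38.5,0,-33.6,0,-10,0]'
python3 -m inch '[1,0,0,0,0,0,0, 1,0,0,0,0,0,0, 1,0,0,0,0,0,0, 1,0,0,0,0,0,0, 1,0,0,0,0,0,0]'
python3 - <<'E'
from h import *
p,C=pose(); g=p+C.apply([0,0,ctrl.hold_point_z]); print(g)
for hx in (.741,.743,.745): print("lid angle from arm",np.degrees(np.arctan2(g[2]-.1,hx-g[0])-np.arctan2(.0056,.743-.5273)))
s=ctrl.snapshot("scene"); save(s,"e1.png",(200,80,480,300),2.7)
for n in("scene","top"):
  s=ctrl.snapshot(n)
  for t in("lid_tab","lid_hinge"): print(n,t,[np.round(d["location"],4) for d in ctrl.mark_of(s,t)][:1])
E
```

```text
clock: 25.55
tool_pos: [0.6128, 0.0402, 0.362]
orientation: [-179.9, 20.0, 0.1]
force: [-0.9, 1.2, -1.3]
opening: 0.0218
gripper_force: 29.9
clock: 26.05
tool_pos: [0.6605, 0.0399, 0.3806]
orientation: [-179.9, 30.0, 0.1]
force: [-2.5, 0.4, 1.0]
opening: 0.022
gripper_force: 29.9
clock: 26.55
tool_pos: [0.7106, 0.0396, 0.3908]
orientation: [-180.0, 40.0, 0.1]
force: [-1.8, 0.1, 1.0]
opening: 0.0213
gripper_force: 29.9
clock: 27.05
tool_pos: [0.7619, 0.0391, 0.392]
orientation: [180.0, 50.0, 0.0]
force: [-2.4, -2.7, 2.6]
opening: 0.0219
gripper_force: 29.9
clock: 27.55
tool_pos: [0.7614, 0.0392, 0.3921]
orientation: [180.0, 49.9, 0.0]
force: [-2.9, -5.3, 1.9]
opening: 0.0218
gripper_force: 30.0
[0.63964097 0.03907079 0.28946434]
lid angle from arm 60.3670749893577
lid angle from arm 59.89890426612802
lid angle from arm 59.43487041989143
scene lid_tab []
scene lid_hinge [array([0.7428, 0.0393, 0.1027])]
top lid_tab []
top lid_hinge [array([0.7432, 0.0379, 0.0962])]
```

View pics/e1.png

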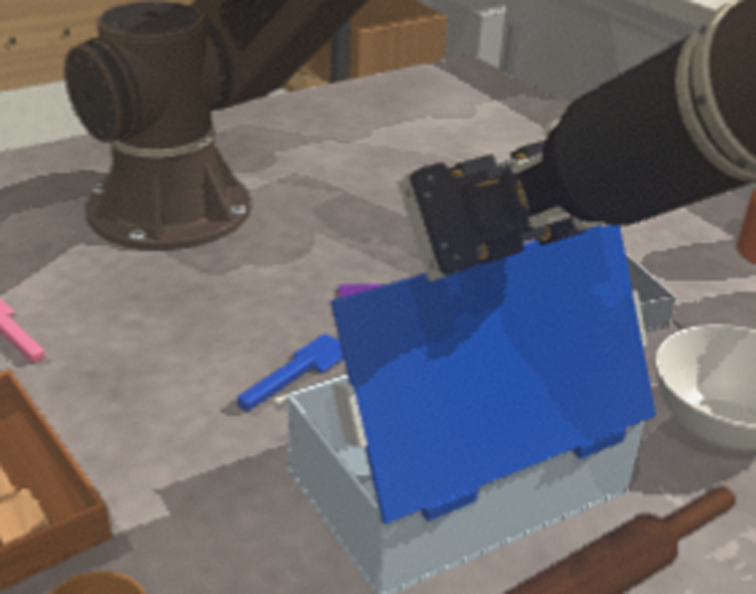

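The picture shows the lid open at about 60° (crop (490,370)), still held at the tab. The spatula lies in the wooden tray at (20,500), and the bowl has not moved. The arm pose gives 59.9° and forces are small, so I'm handing in.

```bash
python3 - <<'E'
from h import *
o=ctrl.get_obs(); print(o["clock"],abs(o["qvel"]).max(),o["gripper_force"]); print(ctrl.close_job())
E
```

```text
27.9 0.07070676206613866 29.97287482023239
the job is handed in; nothing more can be done
None
```

The job is handed in at 27.9 s: both brass stamps are in the steel tray, the wooden spatula is in the wooden tray, and the fingers are holding the lid by its yellow tab at about 60° open.

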